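Free, align and hold down the hoist brake access panel

ROBOT

A 6-joint arm with a two-finger parallel gripper is mounted at the origin on the work surface. World frame = base frame: x ahead of the robot, y to its left, z up, the work surface at z = 0. Lengths are in m, angles in rad, forces in N, time in s.
With the tool pointing down it reaches from about 0.35 to 0.775 m from the base axis. Payload 5.5 kg.
Tool frame: the origin (TCP) lies midway between the tips of the shut fingers; the grasp point (between the pads) lies 19 mm behind it (env.hold_point_z is the distance from the TCP to the grasp point, in m); z points along the fingers, y is the line along which they close (so a half turn about z gives the same grasp; the last joint's range is limited). The gripper opens to 85 mm and grips with 20 to 120 N. Pads are 22 mm wide; open, the fingers measure 114 mm over their backs; the gripper's body (76 mm by 85 mm) begins 54 mm behind the grasp point. The pads swing forward as they close: fully open they stand 13 mm farther back than shut.
Start: joints at [-1.303, 0.313, 0.046, 1.304, 0, 1.431], TCP at [0.228, -0.528, 0.231] pointing down, gripper open.
Joint ranges: [-2.76, 2.76], [-0.86, 1.69], [-1.03, 1.26], [-2.2, 2.34], [-1.47, 1.5], [-3.14, 3.14]. Speed limits (rad/s): [2.57, 2.57, 3.14, 3.14, 3.14, 3.14].

INTERFACE

Orientations are given as a unit quaternion [w, x, y, z].
In Python, from workcell import env, read_camera gives the robot as it stands. The module is installed in compiled form; this text tells all that it offers.
- The arm moves only by the tool carry_out, never from a script. Its argument "moves" is a list of rows, each an object of numbers: "tx", "ty", "tz": the shift along the world's x, y, z in cm; "wx", "wy", "wz": the turn, a rotation vector about the world's x, y, z in rad; "claw": the closure, from -1 (fully open) to 1 (shut). A call has 1 to 8 rows; each row shifts and turns the commanded pose from where the row before left it; what a row does not reach is not made up. A row lasts 1/8 s, in which the tool goes at most 62.5 mm and 10.7 degrees, less where a joint would pass 70% of its speed; a pose out of reach is approached as far as the arm can. A call is refused whole if a number of a shift passes 6.25 or a number of a turn 0.188, either way. A call with a gripper value outside its range is refused whole. The fingers move at their own pace and stop on an object; "newtons" is the grip in N (left out, the last holds). Time passes only in rows, so rows that do not move let the fingers close. It gives the time, the measured TCP pose, the force, the opening and the grip force at its end, in the units of the state.
- env.get_state(): the state, without advancing time (a new reading comes with each control period).
- read_camera(name): name is "scene" or "top" or "wrist"; returns a dict with "image" (400x640x3 uint8, blue, green, red), "z_map" (400x640 float32, m along the optical axis (not along the pixel's ray), 0 where there is no reading), "fx", "fy", "cx", "cy" (pixels), "k1" (the pictures are not rectified: a ray, as slopes to the right and down, at radius r is drawn at 1 + k1 r^2 times it, then the intrinsics apply), "camera_from_world" (4x4, takes a point from world to camera coordinates); the wrist camera has in their place "hand_eye" (4x4, takes a point from camera to tool coordinates, whose origin is the TCP and whose axes are the flange's). Camera axes: x right, y down, z forward; pixel columns grow to the right and rows downward; lengths in m; the calibration is good to about 2 mm. A picture is of the moment at which its call begins: read the wrist's pose just before it.
- env.hand_in(): hands the job in; it is judged then, once.
The state is a dict: "clock": time; "joint_pos": joint angles; "qvel": joint speeds; "tau": joint torques, N m; "tcp_pos": TCP position; "orientation": TCP orientation; "wrist_force": force on the tool from outside, world axes, zero at the start; "ft_torque": the same for the moment, N m; "finger_gap": finger opening in m; "grip_force": force on a finger pad.
Only numpy, scipy, OpenCV 4.12 (cv2) and the standard library are available. Lean on these libraries where they do the work, as an engineer would, in place of code of your own. Each camera call takes 0.05 s, during which the arm holds its last target. There are 200 camera calls.

TASK

On the hoist brake housing, first turn the clamp knob counterclockwise until its dog is well clear of the access panel's edge, then turn the quarter-turn fastener on the panel clockwise until its slot lines up with the two index ribs. Then push the panel fully down against the frame with the fingers and finish while still holding it pressed there, with the slot still lined up and the dog still clear; leave the other things on the bench where they lie.

Things in the scene. Friction and masses are not known exactly. Their poses are not given: they have to be found in the camera images.
- housing: Grey hoist brake housing fixed to the bench, 170 x 280 mm (x, y), frame top 70 mm above the bench; origin at its underside centre, z up. A motor stub sticks 60 mm out of its +x side, top 85 mm high. In housing axes (mm): panel x -65 to 65, y -130 to 60; clamp knob axis (0, 95); fastener axis (0, -75). 10 mm guide posts at (50, 47) and (-50, -117) reach 94 mm above the bench.
- panel (a joint): Aluminium access panel, plate 130 x 190 x 6 mm, slides straight down on its posts. In m: 0 = raised on springs (top face 86 mm above bench), 0.010 = fully down on the frame (76 mm). Springs need 4 N to start, 11 N fully down, and lift it again if let go; 15 to 25 N is a good holding push. Moves only about 2 mm while the dog is under it or the fastener is not lined up.
- press_spot (a point): Point on the panel's top face in a bare area good for pushing with closed fingertips, at housing (0, 15) mm, between fastener (90 mm away) and knob (80 mm away). Moves with the panel; axes as the housing's.
- fastener (a joint): Steel quarter-turn fastener on the panel: wing bar 36 x 12 mm on a 36 mm disc, bar top 32 mm above the panel face, black slot line along its top. In rad, grows CLOCKWISE from above, 0 to 2.0: 0 = bar along housing x; 1.571 = slot lined up with the two dark index ribs (along housing y). Starts at 0.15 to 0.6; enters its receptacle within about 0.2 of 1.571. Friction 0.06 N m, stays where left.
- fastener_grip (a point): Point on the fastener's vertical axis at gripping height, 28 mm above the panel's top face. Its x axis runs along the wing bar and turns with it (fingers close along its y axis).
- clamp_knob (a joint): Plain black clamp knob on the frame: bar grip 42 x 14 mm, top 123 mm above the bench, a flat dog below (50 mm from axis, 18 mm wide) along the bar. In rad, grows COUNTERCLOCKWISE from above, 0 to 1.6: 0 = dog points to housing -y, under the panel edge 35 mm from the axis, locking the panel up; clear from 1.0, well clear at 1.3. Starts 0 to 0.35. Friction 0.06 N m, stays where left.
- knob_grip (a point): Point on the knob's vertical axis at gripping height, 108 mm above the bench. Its y axis runs along the bar (the dog points along -y) and turns with it; fingers close along its x axis.
- pin_punch: Bystander: aluminium pin punch, 130 mm long along its x, 12 mm thick, lying on the bench; origin under its centre.
- roll_pin: Bystander: black steel roll pin, 60 mm long along its x, 14 mm thick, lying on the bench; origin under its centre.
- ring_gauge: Bystander: steel ring gauge, 70 mm outside diameter, 20 mm high; origin under its centre.
- shackle: Bystander: steel bow shackle, about 85 x 75 x 18 mm, lying on the bench; origin under its middle.
- hook_casting: Bystander: yellow crane hook tip casting, about 120 x 130 x 28 mm, lying on the bench; origin under the middle of its curve.
- hex_nut: Bystander: dark steel hexagon nut, 36 mm across flats, 18 mm high; origin under its centre.

How it is judged:
By the outcome, as a careful person would: the job done as asked, in the order asked, and still so for the second after the job is handed in, while the arm keeps its last pose, push and grip.
It also fails if it takes over 51 s, if anything falls off the work surface, if the arm or the gripper's body presses on something with over 40 N, if the wrist force passes 120 N, or if a joint passes its speed limit or range.

## Working session

There is one attempt and no reset: what is moved stays moved. The work goes in short steps, Python scripts to look and compute and a tool call to move; the robot and the scene stay as the last step left them, time stands still between calls to the robot, and variables do not carry over. Pictures are saved under pics/ and viewed, at most 10 in all, crops included, and the job is handed in when it is done.

Besides the shell and the picture viewer there is one more tool, called after "Request:" by a JSON object that holds its "api" and its "payload". carry_out: Moves the arm, as the interface text tells. Its arguments: {"type":"object","properties":{"moves":{"type":"array","items":{"type":"object","properties":{"tx":{"type":"number"},"ty":{"type":"number"},"tz":{"type":"number"},"wx":{"type":"number"},"wy":{"type":"number"},"wz":{"type":"number"},"claw":{"type":"number"}}}},"newtons":{"type":"number"}},"required":["moves"]}

```bash
mkdir -p pics
cat > h.py <<'E'
import numpy as np,cv2
from workcell import env, read_camera
def cloud(c,T=None):
    z=c["z_map"];v,u=np.mgrid[:400,:640]
    K=np.array([[c["fx"],0,c["cx"]],[0,c["fy"],c["cy"]],[0,0,1.]])
    p=cv2.undistortPoints(np.stack([u,v],-1).reshape(-1,1,2).astype(float),K,np.array([c["k1"],0,0,0.])).reshape(400,640,2)
    P=np.dstack([p*z[...,None],z])
    M=np.linalg.inv(c["camera_from_world"]) if T is None else T
    return P@M[:3,:3].T+M[:3,3], p, M
E
python3 - <<'E'
from h import *
print(env.get_state())
for n in("top","scene"):
    c=read_camera(n);cv2.imwrite(f"pics/{n}0.png",c["image"]);np.save(f"{n}0.npy",c,allow_pickle=True)
    P,p,M=cloud(c);print(n,M.round(3),c["fx"],c["k1"])
E
```

```text
{'clock': 0.0, 'joint_pos': array([-1.30260669e+00,  3.14018370e-01,  4.49868789e-02,  1.30360145e+00,
       -1.63695062e-05,  1.43120352e+00]), 'qvel': array([-1.02314384e-04,  1.05470371e-03, -1.74052378e-03, -1.23571214e-05,
       -2.15149111e-03,  1.60428218e-05]), 'tau': array([ 9.11287880e-04, -4.80624604e+01,  2.98535156e+01,  1.92586309e-02,
        1.03658880e-05,  3.85384695e-06]), 'tcp_pos': array([ 0.22788471, -0.52736043,  0.23040188]), 'orientation': array([-9.15881740e-04,  9.79285679e-01,  2.02481393e-01, -6.71727323e-05]), 'wrist_force': array([ 0.1268654 ,  0.02268307, -1.08541048]), 'ft_torque': array([-0.02935011,  0.05423507, -0.04415497]), 'grip_force': 0.0, 'finger_gap': 0.08519544005064869}
top [[-0.014 -0.994  0.107  0.474]
 [-1.     0.015  0.011  0.042]
 [-0.012 -0.107 -0.994  0.972]
 [ 0.     0.     0.     1.   ]] 470.42600798762504 0.013482377902132003
scene [[-0.823  0.348 -0.449  0.979]
 [ 0.568  0.527 -0.633  0.648]
 [ 0.016 -0.775 -0.631  0.669]
 [ 0.     0.     0.     1.   ]] 388.68516963462474 -0.032642770392352825
```

View pics/top0.png

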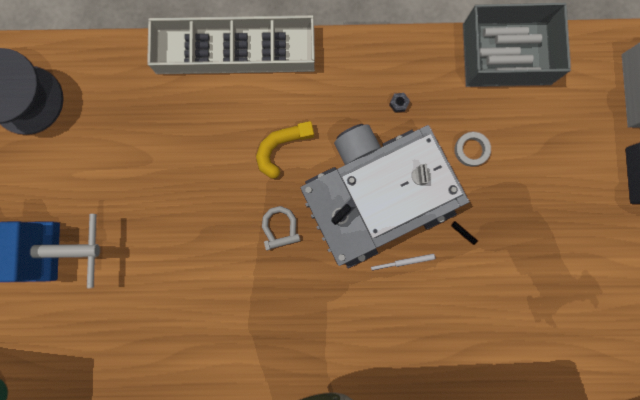

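View pics/scene0.png

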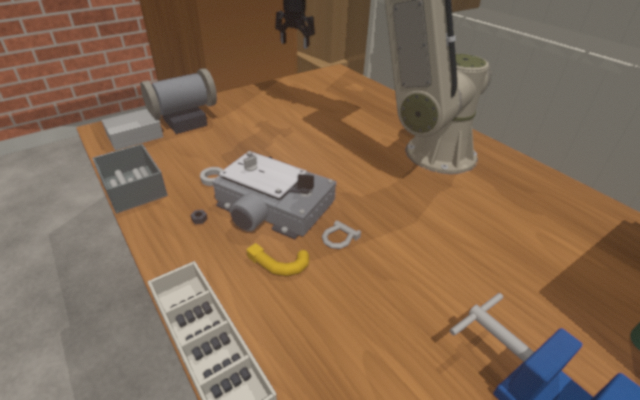

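The top view shows the housing with knob at about (343,213), fastener at (423,174) and ribs at (405,184) and (437,167). The bystanders lie around it, clear of both. The scene view agrees. Next I measure with depth in both views.

Run:
```python
from h import *
for n in("top","scene"):
    c=np.load(f"{n}0.npy",allow_pickle=True).item();P,p,M=cloud(c)
    roi=np.zeros((400,640),np.uint8)
    if n=="top": cv2.rectangle(roi,(295,115),(475,270),1,-1)
    else: cv2.rectangle(roi,(205,145),(340,240),1,-1)
    Z=P[...,2]; roi=roi>0
    print(n,"hist",np.histogram(Z[roi],np.arange(.05,.14,.005)))
    m=(roi&(Z>.079)&(Z<.093)&(c["image"].min(2)>130)).astype(np.uint8)
    m=cv2.morphologyEx(m,cv2.MORPH_OPEN,np.ones((3,3)))
    k,l,s,_=cv2.connectedComponentsWithStats(m);m=l==1+s[1:,4].argmax()
    r=cv2.minAreaRect((P[m][:,:2]*1000).astype(np.float32));print("panel",r,np.median(Z[m]),cv2.boxPoints(r))
    for lo,hi in((.1,.135),(.110,.122),(.117,.135)):
        m=(roi&(Z>lo)&(Z<hi)).astype(np.uint8);k,l,s,ce=cv2.connectedComponentsWithStats(m)
        for i in range(1,k):
            if s[i,4]>15:
                q=P[l==i];print(lo,ce[i].round(),s[i,4],np.median(q,0).round(4),cv2.minAreaRect((q[:,:2]*1000).astype(np.float32)))
c=np.load("top0.npy",allow_pickle=True).item()
cv2.imwrite("pics/topcrop.png",cv2.resize(c["image"][115:275,295:480],None,fx=4,fy=3.75,interpolation=cv2.INTER_CUBIC)[:600,:800])
```

```text
top hist (array([  82,   70,   90, 3736, 2064,  328, 3054, 3880,  145,   24,   14,
         17,   24,  156,  135,    1,    0]), array([0.05 , 0.055, 0.06 , 0.065, 0.07 , 0.075, 0.08 , 0.085, 0.09 ,
       0.095, 0.1  , 0.105, 0.11 , 0.115, 0.12 , 0.125, 0.13 , 0.135]))
panel ((595.1519775390625, -114.18505096435547), (130.14572143554688, 190.61669921875), 25.100982666015625) 0.08534612601185532 [[ 4.9579327e+02 -5.5482361e+01]
 [ 5.7665570e+02 -2.2809750e+02]
 [ 6.9451068e+02 -1.7288774e+02]
 [ 6.1364825e+02 -2.7259827e-01]]
0.1 [423. 174.] 165 [ 0.6113 -0.1478  0.1167] ((611.3348999023438, -149.63742065429688), (35.60883712768555, 12.509939193725586), 3.4146888256073)
0.1 [341. 214.] 182 [0.5386 0.0036 0.1215] ((539.0545043945312, 4.00105094909668), (14.0243558883667, 41.2225341796875), 44.66047668457031)
0.11 [423. 173.] 141 [ 0.6113 -0.1487  0.117 ] ((611.3522338867188, -149.6344757080078), (35.61660385131836, 12.386083602905273), 3.660623073577881)
0.11 [340. 214.] 107 [0.5367 0.0053 0.1206] ((539.2107543945312, 4.034059524536133), (13.94061279296875, 41.33265686035156), 46.87786
[... 1025 characters left out ...]
  0.1167] ((540.9200439453125, 4.2157745361328125), (16.894092559814453, 40.43671798706055), 45.038108825683594)
0.11 [249. 159.] 61 [ 0.6152 -0.1457  0.1174] ((613.716064453125, -148.21995544433594), (34.736846923828125, 15.145639419555664), 9.763312339782715)
0.11 [305. 179.] 62 [0.5437 0.0077 0.1156] ((543.614990234375, 7.894230842590332), (7.284966468811035, 39.445526123046875), 51.211212158203125)
0.117 [249. 158.] 33 [ 0.6156 -0.1479  0.1187] ((612.7355346679688, -148.03997802734375), (32.90876770019531, 14.199837684631348), 2.796541690826416)
0.117 [305. 176.] 89 [0.5424 0.0054 0.1241] ((540.8453979492188, 3.993572235107422), (16.474153518676758, 40.22831726074219), 45.03810501098633)
```

View pics/topcrop.png

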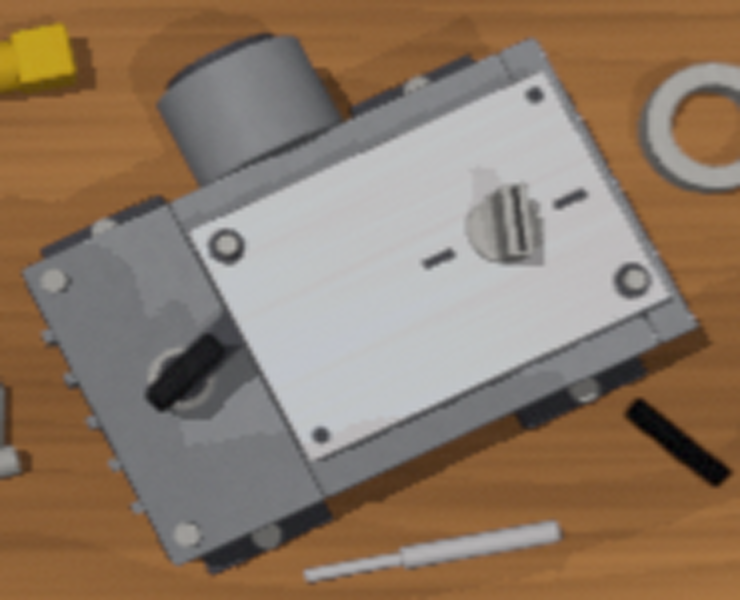

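The crop shows the knob bar at (185,372), the fastener at (512,222) and the ribs at (438,259) and (570,199). The measurements agree:

| Item | Position (mm) | Angle |
|---|---|---|
| Housing | – | yaw 25.1° |
| Knob axis | (540, 4) | bar at -44°, about 0.36 rad |
| Fastener axis | (612, -149.5) | bar at 3.4°, about 0.38 rad |
| Press spot | (574, -69) | – |

The panel, knob and fastener heights match the text. I'm moving above the knob now.

Request:
{"api": "carry_out", "payload": {"moves": [{"tx": 1.95,"ty": 3.32,"wz": 0.123,"claw": 0},{"tx": 1.95,"ty": 3.32,"wz": 0.123,"claw": 0},{"tx": 1.95,"ty": 3.32,"wz": 0.123,"claw": 0},{"tx": 1.95,"ty": 3.32,"wz": 0.123,"claw": 0},{"tx": 1.95,"ty": 3.32,"wz": 0.123,"claw": 0},{"tx": 1.95,"ty": 3.32,"wz": 0.123,"claw": 0},{"tx": 1.95,"ty": 3.32,"wz": 0.123,"claw": 0},{"tx": 1.95,"ty": 3.32,"wz": 0.123,"claw": 0}], "newtons": 40}}

```text
invalid input at $.moves[0]: expected keys tx, ty, tz, wx, wy, wz, claw
```

Request:
{"api": "carry_out", "payload": {"moves": [{"tx": 1.95,"ty": 3.32,"wz": 0.123,"claw": 0},{"tx": 1.95,"ty": 3.32,"wz": 0.123,"claw": 0},{"tx": 1.95,"ty": 3.32,"wz": 0.123,"claw": 0},{"tx": 1.95,"ty": 3.32,"wz": 0.123,"claw": 0},{"tx": 1.95,"ty": 3.32,"wz": 0.123,"claw": 0},{"tx": 1.95,"ty": 3.32,"wz": 0.123,"claw": 0},{"tx": 1.95,"ty": 3.32,"wz": 0.123,"claw": 0},{"tx": 1.95,"ty": 3.32,"wz": 0.123,"claw": 0}]}}

```text
invalid input at $.moves[0]: expected keys tx, ty, tz, wx, wy, wz, claw
```

Request:
{"api": "carry_out", "payload": {"moves": [{"claw": 0},{"claw": 0}]}}

```text
invalid input at $.moves[0]: expected keys tx, ty, tz, wx, wy, wz, claw
```

Request:
{"api": "carry_out", "payload": {"moves": [{"tx": 1.95,"ty": 3.32,"tz": 0,"wx": 0,"wy": 0,"wz": 0.123,"claw": 0},{"tx": 1.95,"ty": 3.32,"tz": 0,"wx": 0,"wy": 0,"wz": 0.123,"claw": 0},{"tx": 1.95,"ty": 3.32,"tz": 0,"wx": 0,"wy": 0,"wz": 0.123,"claw": 0},{"tx": 1.95,"ty": 3.32,"tz": 0,"wx": 0,"wy": 0,"wz": 0.123,"claw": 0},{"tx": 1.95,"ty": 3.32,"tz": 0,"wx": 0,"wy": 0,"wz": 0.123,"claw": 0},{"tx": 1.95,"ty": 3.32,"tz": 0,"wx": 0,"wy": 0,"wz": 0.123,"claw": 0},{"tx": 1.95,"ty": 3.32,"tz": 0,"wx": 0,"wy": 0,"wz": 0.123,"claw": 0},{"tx": 1.95,"ty": 3.32,"tz": 0,"wx": 0,"wy": 0,"wz": 0.123,"claw": 0}], "newtons": 40}}

```text
clock: 1.1
tcp_pos: [0.3843, -0.261, 0.231]
orientation: [-0.0, 0.766, 0.643, 0.0]
wrist_force: [0.3, 0.6, 0.2]
finger_gap: 0.0427
grip_force: 0.0
```

Request:
{"api": "carry_out", "payload": {"moves": [{"tx": 1.95,"ty": 3.32,"tz": 0,"wx": 0,"wy": 0,"wz": 0.123,"claw": 0},{"tx": 1.95,"ty": 3.32,"tz": 0,"wx": 0,"wy": 0,"wz": 0.123,"claw": 0},{"tx": 1.95,"ty": 3.32,"tz": 0,"wx": 0,"wy": 0,"wz": 0.123,"claw": 0},{"tx": 1.95,"ty": 3.32,"tz": 0,"wx": 0,"wy": 0,"wz": 0.123,"claw": 0},{"tx": 1.95,"ty": 3.32,"tz": 0,"wx": 0,"wy": 0,"wz": 0.123,"claw": 0},{"tx": 1.95,"ty": 3.32,"tz": 0,"wx": 0,"wy": 0,"wz": 0.123,"claw": 0},{"tx": 1.95,"ty": 3.32,"tz": 0,"wx": 0,"wy": 0,"wz": 0.123,"claw": 0},{"tx": 1.95,"ty": 3.32,"tz": 0,"wx": 0,"wy": 0,"wz": 0.123,"claw": 0}]}}

```text
clock: 2.1
tcp_pos: [0.5403, 0.0046, 0.2309]
orientation: [-0.0, 0.372, 0.928, -0.0]
wrist_force: [0.2, 0.4, 0.1]
finger_gap: 0.0428
grip_force: 0.0
```

Request:
{"api": "carry_out", "payload": {"moves": [{"tx": 0,"ty": 0,"tz": 0,"wx": 0,"wy": 0,"wz": 0,"claw": 0},{"tx": 0,"ty": 0,"tz": 0,"wx": 0,"wy": 0,"wz": 0,"claw": 0}]}}

```text
clock: 2.35
tcp_pos: [0.5395, 0.0032, 0.2308]
orientation: [-0.001, 0.374, 0.927, -0.0]
wrist_force: [-0.7, 0.0, 0.2]
finger_gap: 0.0429
grip_force: 0.0
```

```bash
cat >> h.py <<'E'
from scipy.spatial.transform import Rotation as R
def wrist():
    s=env.get_state();c=read_camera("wrist");q=s["orientation"]
    W=np.eye(4);W[:3,:3]=R.from_quat([q[1],q[2],q[3],q[0]]).as_matrix();W[:3,3]=s["tcp_pos"]
    P,p,M=cloud(c,W@c["hand_eye"]);return s,c,P
def blobs(P,c,lo,hi,n=40,box=(.4,.75,-.25,.1)):
    m=((P[...,2]>lo)&(P[...,2]<hi)&(c["z_map"]>0)&(P[...,0]>box[0])&(P[...,0]<box[1])&(P[...,1]>box[2])&(P[...,1]<box[3])).astype(np.uint8)
    k,l,s,ce=cv2.connectedComponentsWithStats(m)
    for i in range(1,k):
        if s[i,4]>n:
            q=P[l==i];(x,y),(w,h),a=cv2.minAreaRect((q[:,:2]*1000).astype(np.float32))
            print(lo,ce[i].round(),s[i,4],"z",np.median(q[:,2]).round(4),(round(x,1),round(y,1)),(round(w),round(h)),"long axis deg",round(a if w>h else a+90,1))
E
python3 - <<'E'
from h import *
s,c,P=wrist();cv2.imwrite("pics/w1.png",c["image"]);print(c["hand_eye"].round(3))
for lo,hi in((.117,.13),(.1,.117),(.079,.093)): blobs(P,c,lo,hi,100)
E
```

```text
[[ 0.001 -0.959 -0.284  0.071]
 [ 1.     0.     0.002 -0.001]
 [-0.001 -0.284  0.959 -0.142]
 [ 0.     0.     0.     1.   ]]
0.117 [317. 198.] 631 z 0.1218 (540.2, 3.6) (14, 41) long axis deg 135.8
0.1 [271. 331.] 108 z 0.106 (619.1, -144.5) (20, 3) long axis deg 3.3
0.079 [295. 265.] 9517 z 0.0855 (587.9, -98.0) (130, 154) long axis deg 115.3
0.079 [355. 296.] 133 z 0.0817 (665.6, -56.1) (12, 30) long axis deg 150.1
```

View pics/w1.png

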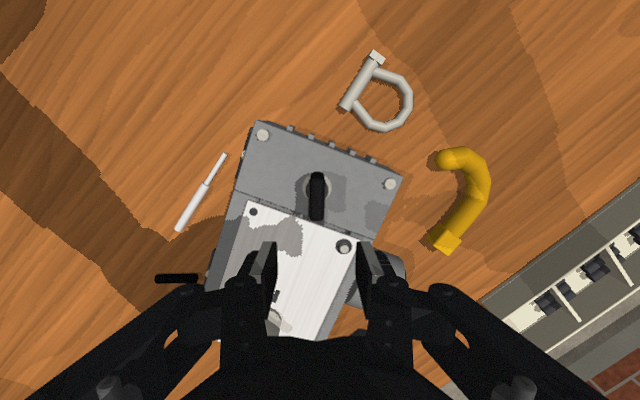

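The wrist view puts the knob bar at (317,196), standing between the fingers and along the pads. It measures (540.2, 3.6) mm at 135.8°, top 122 mm. I'll descend, grip and turn it counterclockwise by 1.05 rad.

Request:
{"api": "carry_out", "payload": {"moves": [{"tx": 0,"ty": 0,"tz": -2.5,"wx": 0,"wy": 0,"wz": 0,"claw": 0},{"tx": 0,"ty": 0,"tz": -2.5,"wx": 0,"wy": 0,"wz": 0,"claw": 0},{"tx": 0,"ty": 0,"tz": -2.5,"wx": 0,"wy": 0,"wz": 0,"claw": 0},{"tx": 0,"ty": 0,"tz": -2.5,"wx": 0,"wy": 0,"wz": 0,"claw": 0},{"tx": 0,"ty": 0,"tz": -2.0,"wx": 0,"wy": 0,"wz": 0,"claw": 0},{"tx": 0,"ty": 0,"tz": -1.2,"wx": 0,"wy": 0,"wz": 0,"claw": 0},{"tx": 0,"ty": 0,"tz": -0.7,"wx": 0,"wy": 0,"wz": 0,"claw": 0},{"tx": 0,"ty": 0,"tz": 0,"wx": 0,"wy": 0,"wz": 0,"claw": 0}]}}

```text
clock: 3.4
tcp_pos: [0.54, 0.003, 0.0923]
orientation: [-0.0, 0.374, 0.927, 0.0]
wrist_force: [-0.8, 0.9, 0.5]
finger_gap: 0.0425
grip_force: 0.0
```

Request:
{"api": "carry_out", "payload": {"moves": [{"tx": 0,"ty": 0,"tz": 0,"wx": 0,"wy": 0,"wz": 0,"claw": 1},{"tx": 0,"ty": 0,"tz": 0,"wx": 0,"wy": 0,"wz": 0,"claw": 1},{"tx": 0,"ty": 0,"tz": 0,"wx": 0,"wy": 0,"wz": 0,"claw": 1},{"tx": 0,"ty": 0,"tz": 0,"wx": 0,"wy": 0,"wz": 0,"claw": 1},{"tx": 0,"ty": 0,"tz": 0,"wx": 0,"wy": 0,"wz": 0,"claw": 1}], "newtons": 40}}

```text
clock: 4.03
tcp_pos: [0.5403, 0.0029, 0.0932]
orientation: [0.001, 0.374, 0.928, -0.0]
wrist_force: [-2.6, -2.0, 5.8]
finger_gap: 0.0133
grip_force: 40.6
```

Request:
{"api": "carry_out", "payload": {"moves": [{"tx": 0,"ty": 0,"tz": 0,"wx": 0,"wy": 0,"wz": 0.13,"claw": 1},{"tx": 0,"ty": 0,"tz": 0,"wx": 0,"wy": 0,"wz": 0.13,"claw": 1},{"tx": 0,"ty": 0,"tz": 0,"wx": 0,"wy": 0,"wz": 0.13,"claw": 1},{"tx": 0,"ty": 0,"tz": 0,"wx": 0,"wy": 0,"wz": 0.13,"claw": 1},{"tx": 0,"ty": 0,"tz": 0,"wx": 0,"wy": 0,"wz": 0.13,"claw": 1},{"tx": 0,"ty": 0,"tz": 0,"wx": 0,"wy": 0,"wz": 0.13,"claw": 1},{"tx": 0,"ty": 0,"tz": 0,"wx": 0,"wy": 0,"wz": 0.13,"claw": 1},{"tx": 0,"ty": 0,"tz": 0,"wx": 0,"wy": 0,"wz": 0.14,"claw": 1}]}}

```text
clock: 5.03
tcp_pos: [0.5405, 0.004, 0.0932]
orientation: [0.001, -0.144, 0.99, 0.001]
wrist_force: [-0.9, 0.4, 5.7]
finger_gap: 0.0134
grip_force: 40.8
```

Request:
{"api": "carry_out", "payload": {"moves": [{"tx": 0,"ty": 0,"tz": 0,"wx": 0,"wy": 0,"wz": 0,"claw": 1},{"tx": 0,"ty": 0,"tz": 0,"wx": 0,"wy": 0,"wz": 0,"claw": 1},{"tx": 0,"ty": 0,"tz": 0,"wx": 0,"wy": 0,"wz": 0,"claw": 0},{"tx": 0,"ty": 0,"tz": 0,"wx": 0,"wy": 0,"wz": 0,"claw": 0},{"tx": 0,"ty": 0,"tz": 0,"wx": 0,"wy": 0,"wz": 0,"claw": 0}]}}

```text
clock: 5.65
tcp_pos: [0.54, 0.0033, 0.0921]
orientation: [-0.0, -0.142, 0.99, 0.0]
wrist_force: [-0.3, -0.1, -0.5]
finger_gap: 0.0427
grip_force: 0.0
```

Request:
{"api": "carry_out", "payload": {"moves": [{"tx": 0,"ty": 0,"tz": 2.5,"wx": 0,"wy": 0,"wz": 0,"claw": 0},{"tx": 0,"ty": 0,"tz": 4,"wx": 0,"wy": 0,"wz": 0,"claw": 0},{"tx": 0,"ty": 0,"tz": 4,"wx": 0,"wy": 0,"wz": 0,"claw": 0},{"tx": 1.8,"ty": -3.8,"tz": 1.5,"wx": 0,"wy": 0,"wz": -0.056,"claw": 0},{"tx": 1.8,"ty": -3.8,"tz": 0,"wx": 0,"wy": 0,"wz": -0.056,"claw": 0},{"tx": 1.8,"ty": -3.8,"tz": 0,"wx": 0,"wy": 0,"wz": -0.056,"claw": 0},{"tx": 1.8,"ty": -3.9,"tz": 0,"wx": 0,"wy": 0,"wz": -0.056,"claw": 0},{"tx": 0,"ty": 0,"tz": 0,"wx": 0,"wy": 0,"wz": 0,"claw": 0}]}}

```text
clock: 6.65
tcp_pos: [0.6128, -0.1526, 0.2112]
orientation: [-0.0, -0.028, 1.0, -0.0]
wrist_force: [-0.0, -0.0, -0.9]
finger_gap: 0.0427
grip_force: 0.0
```

Request:
{"api": "carry_out", "payload": {"moves": [{"tx": 0,"ty": 0,"tz": 0,"wx": 0,"wy": 0,"wz": 0,"claw": 0}]}}

```text
clock: 6.78
tcp_pos: [0.6116, -0.1494, 0.2118]
orientation: [-0.001, -0.03, 1.0, 0.0]
wrist_force: [-0.6, -0.6, -0.3]
finger_gap: 0.0427
grip_force: 0.0
```

Run:
```python
from h import *
s,c,P=wrist();cv2.imwrite("pics/w2.png",c["image"]);print(s["tcp_pos"])
for lo,hi in((.115,.13),(.079,.093)): blobs(P,c,lo,hi,100)
c=read_camera("top");P,_,_=cloud(c);blobs(P,c,.115,.13,20)
```

```text
[ 0.6115602  -0.1494098   0.21179437]
0.115 [507. 131.] 1010 z 0.1219 (540.0, 1.2) (42, 15) long axis deg 18.3
0.115 [316. 204.] 533 z 0.1174 (612.3, -151.1) (36, 11) long axis deg 3.7
0.079 [357. 174.] 24875 z 0.0856 (595.5, -115.3) (130, 190) long axis deg 115.3
0.079 [477. 131.] 310 z 0.0857 (541.5, -5.2) (41, 9) long axis deg 15.2
0.079 [418. 263.] 1711 z 0.0831 (681.7, -35.7) (56, 43) long axis deg 26.5
0.115 [424. 176.] 79 z 0.1171 (605.4, -150.2) (23, 12) long axis deg 4.7
0.115 [341. 214.] 174 z 0.1215 (539.2, 3.6) (41, 14) long axis deg 17.5
```

View pics/w2.png

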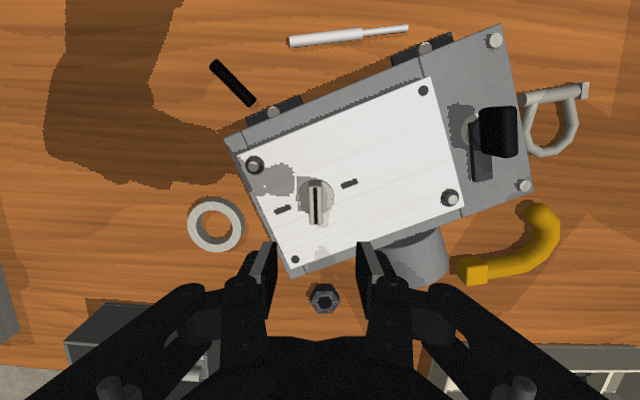

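The wrist view shows the knob at (497,132), turned to 17–18°, about 1.43 rad. Its dog is parallel to the panel edge, well clear. The fastener at (316,205) is centred between the pads and aligned with them. I'm descending and gripping.

Request:
{"api": "carry_out", "payload": {"moves": [{"tx": 0,"ty": -0.05,"tz": -2.5,"wx": 0,"wy": 0,"wz": 0,"claw": 0},{"tx": 0,"ty": 0,"tz": -2.5,"wx": 0,"wy": 0,"wz": 0,"claw": 0},{"tx": 0,"ty": 0,"tz": -2.5,"wx": 0,"wy": 0,"wz": 0,"claw": 0},{"tx": 0,"ty": 0,"tz": -2.0,"wx": 0,"wy": 0,"wz": 0,"claw": 0},{"tx": 0,"ty": 0,"tz": -1.3,"wx": 0,"wy": 0,"wz": 0,"claw": 0},{"tx": 0,"ty": 0,"tz": -0.7,"wx": 0,"wy": 0,"wz": 0,"claw": 0},{"tx": 0,"ty": 0,"tz": 0,"wx": 0,"wy": 0,"wz": 0,"claw": 0}]}}

```text
clock: 7.75
tcp_pos: [0.612, -0.1499, 0.0974]
orientation: [-0.0, -0.03, 1.0, 0.0]
wrist_force: [-0.3, -0.1, 0.6]
finger_gap: 0.0426
grip_force: 0.0
```

Request:
{"api": "carry_out", "payload": {"moves": [{"tx": 0,"ty": 0,"tz": 0,"wx": 0,"wy": 0,"wz": 0,"claw": 1},{"tx": 0,"ty": 0,"tz": 0,"wx": 0,"wy": 0,"wz": 0,"claw": 1},{"tx": 0,"ty": 0,"tz": 0,"wx": 0,"wy": 0,"wz": 0,"claw": 1},{"tx": 0,"ty": 0,"tz": 0,"wx": 0,"wy": 0,"wz": 0,"claw": 1},{"tx": 0,"ty": 0,"tz": 0,"wx": 0,"wy": 0,"wz": 0,"claw": 1}], "newtons": 40}}

```text
clock: 8.38
tcp_pos: [0.6126, -0.1502, 0.0978]
orientation: [0.001, -0.03, 1.0, 0.0]
wrist_force: [0.6, 2.2, 4.0]
finger_gap: 0.0108
grip_force: 43.0
```

Request:
{"api": "carry_out", "payload": {"moves": [{"tx": 0,"ty": 0,"tz": 0,"wx": 0,"wy": 0,"wz": -0.149,"claw": 1},{"tx": 0,"ty": 0,"tz": 0,"wx": 0,"wy": 0,"wz": -0.149,"claw": 1},{"tx": 0,"ty": 0,"tz": 0,"wx": 0,"wy": 0,"wz": -0.149,"claw": 1},{"tx": 0,"ty": 0,"tz": 0,"wx": 0,"wy": 0,"wz": -0.149,"claw": 1},{"tx": 0,"ty": 0,"tz": 0,"wx": 0,"wy": 0,"wz": -0.149,"claw": 1},{"tx": 0,"ty": 0,"tz": 0,"wx": 0,"wy": 0,"wz": -0.149,"claw": 1},{"tx": 0,"ty": 0,"tz": 0,"wx": 0,"wy": 0,"wz": -0.149,"claw": 1},{"tx": 0,"ty": 0,"tz": 0,"wx": 0,"wy": 0,"wz": -0.149,"claw": 1}]}}

```text
clock: 9.38
tcp_pos: [0.6122, -0.1508, 0.0976]
orientation: [0.0, 0.538, 0.843, -0.0]
wrist_force: [-0.6, -0.6, 3.6]
finger_gap: 0.0111
grip_force: 43.1
```

Request:
{"api": "carry_out", "payload": {"moves": [{"tx": 0,"ty": 0,"tz": 0,"wx": 0,"wy": 0,"wz": 0,"claw": 1},{"tx": 0,"ty": 0,"tz": 0,"wx": 0,"wy": 0,"wz": 0,"claw": 1},{"tx": 0,"ty": 0,"tz": 0,"wx": 0,"wy": 0,"wz": 0,"claw": 0},{"tx": 0,"ty": 0,"tz": 0,"wx": 0,"wy": 0,"wz": 0,"claw": 0},{"tx": 0,"ty": 0,"tz": 0,"wx": 0,"wy": 0,"wz": 0,"claw": 0}]}}

```text
clock: 10.0
tcp_pos: [0.6117, -0.15, 0.0968]
orientation: [-0.0, 0.536, 0.844, -0.0]
wrist_force: [0.3, 0.1, 1.0]
finger_gap: 0.0429
grip_force: 0.0
```

Request:
{"api": "carry_out", "payload": {"moves": [{"tx": 0,"ty": 0,"tz": 2,"wx": 0,"wy": 0,"wz": 0,"claw": 0},{"tx": 0,"ty": 0,"tz": 3,"wx": 0,"wy": 0,"wz": 0,"claw": 0},{"tx": 0,"ty": 0,"tz": 3,"wx": 0,"wy": 0,"wz": 0,"claw": 0},{"tx": 0,"ty": 0,"tz": 2.5,"wx": 0,"wy": 0,"wz": 0,"claw": 0},{"tx": 0,"ty": 0,"tz": 0,"wx": 0,"wy": 0,"wz": 0,"claw": 0},{"tx": 0,"ty": 0,"tz": 0,"wx": 0,"wy": 0,"wz": 0,"claw": 0}]}}

```text
clock: 10.75
tcp_pos: [0.6116, -0.15, 0.2013]
orientation: [-0.001, 0.536, 0.844, -0.0]
wrist_force: [-1.6, -1.4, 0.1]
finger_gap: 0.0427
grip_force: 0.0
```

Run:
```python
from h import *
s,c,P=wrist();cv2.imwrite("pics/w3.png",c["image"]);print(s["tcp_pos"])
for lo,hi in((.110,.13),(.079,.093)): blobs(P,c,lo,hi,100)
```

```text
[ 0.61163862 -0.14998659  0.20132165]
0.11 [317. 207.] 588 z 0.1174 (612.6, -150.7) (11, 36) long axis deg 114.9
0.079 [318.   4.] 268 z 0.0847 (547.7, -4.5) (29, 8) long axis deg 23.6
0.079 [316. 140.] 29151 z 0.0856 (595.1, -115.1) (131, 190) long axis deg 115.1
0.079 [442. 116.] 2809 z 0.0829 (682.2, -35.7) (55, 43) long axis deg 25.7
```

View pics/w3.png

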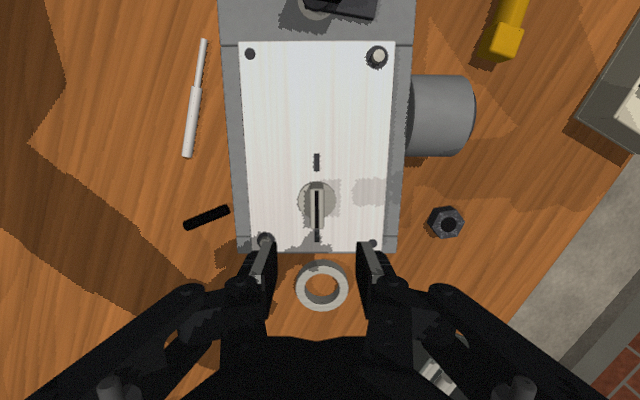

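The wrist view shows the slot at (317,207), in line with the ribs at (317,162) and (317,235). Bar 114.9° against panel 115.1°. Next I shut the fingers, move over the press spot and lower.

Request:
{"api": "carry_out", "payload": {"moves": [{"tx": -1.3,"ty": 2.7,"tz": 0,"wx": 0,"wy": 0,"wz": 0,"claw": 1},{"tx": -1.3,"ty": 2.7,"tz": 0,"wx": 0,"wy": 0,"wz": 0,"claw": 1},{"tx": -1.2,"ty": 2.7,"tz": -1,"wx": 0,"wy": 0,"wz": 0,"claw": 1},{"tx": 0,"ty": 0,"tz": -2.5,"wx": 0,"wy": 0,"wz": 0,"claw": 1},{"tx": 0,"ty": 0,"tz": -2.5,"wx": 0,"wy": 0,"wz": 0,"claw": 1},{"tx": 0,"ty": 0,"tz": -2.5,"wx": 0,"wy": 0,"wz": 0,"claw": 1},{"tx": 0,"ty": 0,"tz": -2.0,"wx": 0,"wy": 0,"wz": 0,"claw": 1},{"tx": 0,"ty": 0,"tz": 0,"wx": 0,"wy": 0,"wz": 0,"claw": 1}]}}

```text
clock: 11.8
tcp_pos: [0.5716, -0.0686, 0.0944]
orientation: [-0.003, 0.536, 0.844, -0.001]
wrist_force: [0.5, -0.7, 0.8]
finger_gap: -0.0001
grip_force: 0.0
```

Request:
{"api": "carry_out", "payload": {"moves": [{"tx": 0,"ty": 0,"tz": -0.3,"wx": 0,"wy": 0,"wz": 0,"claw": 1},{"tx": 0,"ty": 0,"tz": -0.3,"wx": 0,"wy": 0,"wz": 0,"claw": 1},{"tx": 0,"ty": 0,"tz": -0.3,"wx": 0,"wy": 0,"wz": 0,"claw": 1},{"tx": 0,"ty": 0,"tz": 0,"wx": 0,"wy": 0,"wz": 0,"claw": 1}]}}

```text
clock: 12.3
tcp_pos: [0.574, -0.0692, 0.0884]
orientation: [0.0, 0.536, 0.844, 0.0]
wrist_force: [0.6, 0.3, 0.8]
finger_gap: 0.0
grip_force: 0.0
```

Request:
{"api": "carry_out", "payload": {"moves": [{"tx": 0,"ty": 0,"tz": -0.2,"wx": 0,"wy": 0,"wz": 0,"claw": 1},{"tx": 0,"ty": 0,"tz": -0.2,"wx": 0,"wy": 0,"wz": 0,"claw": 1},{"tx": 0,"ty": 0,"tz": -0.2,"wx": 0,"wy": 0,"wz": 0,"claw": 1},{"tx": 0,"ty": 0,"tz": 0,"wx": 0,"wy": 0,"wz": 0,"claw": 1},{"tx": 0,"ty": 0,"tz": 0,"wx": 0,"wy": 0,"wz": 0,"claw": 1}]}}

```text
clock: 12.92
tcp_pos: [0.5743, -0.0692, 0.0828]
orientation: [0.0, 0.536, 0.844, 0.0]
wrist_force: [-0.9, 0.2, 5.5]
finger_gap: -0.0001
grip_force: 2.6
```

Request:
{"api": "carry_out", "payload": {"moves": [{"tx": 0,"ty": 0,"tz": -0.2,"wx": 0,"wy": 0,"wz": 0,"claw": 1},{"tx": 0,"ty": 0,"tz": -0.2,"wx": 0,"wy": 0,"wz": 0,"claw": 1},{"tx": 0,"ty": 0,"tz": 0,"wx": 0,"wy": 0,"wz": 0,"claw": 1},{"tx": 0,"ty": 0,"tz": 0,"wx": 0,"wy": 0,"wz": 0,"claw": 1}]}}

```text
clock: 13.42
tcp_pos: [0.5743, -0.0693, 0.0792]
orientation: [0.001, 0.536, 0.844, 0.0]
wrist_force: [-2.0, 0.6, 7.9]
finger_gap: 0.0006
grip_force: 3.9
```

Request:
{"api": "carry_out", "payload": {"moves": [{"tx": 0,"ty": 0,"tz": -0.15,"wx": 0,"wy": 0,"wz": 0,"claw": 1},{"tx": 0,"ty": 0,"tz": -0.15,"wx": 0,"wy": 0,"wz": 0,"claw": 1},{"tx": 0,"ty": 0,"tz": -0.1,"wx": 0,"wy": 0,"wz": 0,"claw": 1},{"tx": 0,"ty": 0,"tz": 0,"wx": 0,"wy": 0,"wz": 0,"claw": 1},{"tx": 0,"ty": 0,"tz": 0,"wx": 0,"wy": 0,"wz": 0,"claw": 1}]}}

```text
clock: 14.05
tcp_pos: [0.5743, -0.0693, 0.076]
orientation: [0.001, 0.536, 0.844, 0.0]
wrist_force: [-4.0, 1.4, 12.3]
finger_gap: 0.0002
grip_force: 6.4
```

Request:
{"api": "carry_out", "payload": {"moves": [{"tx": 0,"ty": 0,"tz": -0.1,"wx": 0,"wy": 0,"wz": 0,"claw": 1},{"tx": 0,"ty": 0,"tz": -0.1,"wx": 0,"wy": 0,"wz": 0,"claw": 1},{"tx": 0,"ty": 0,"tz": 0,"wx": 0,"wy": 0,"wz": 0,"claw": 1},{"tx": 0,"ty": 0,"tz": 0,"wx": 0,"wy": 0,"wz": 0,"claw": 1}]}}

```text
clock: 14.55
tcp_pos: [0.5744, -0.0692, 0.0759]
orientation: [0.001, 0.536, 0.844, 0.0]
wrist_force: [-8.4, 1.3, 24.8]
finger_gap: 0.0003
grip_force: 12.4
```

The panel is seated: z stays at 76 mm while the force rises. I'll ease the push slightly and verify.

Request:
{"api": "carry_out", "payload": {"moves": [{"tx": 0,"ty": 0,"tz": 0.05,"wx": 0,"wy": 0,"wz": 0,"claw": 1},{"tx": 0,"ty": 0,"tz": 0,"wx": 0,"wy": 0,"wz": 0,"claw": 1},{"tx": 0,"ty": 0,"tz": 0,"wx": 0,"wy": 0,"wz": 0,"claw": 1},{"tx": 0,"ty": 0,"tz": 0,"wx": 0,"wy": 0,"wz": 0,"claw": 1}]}}

```text
clock: 15.05
tcp_pos: [0.5743, -0.0693, 0.076]
orientation: [0.001, 0.536, 0.844, 0.0]
wrist_force: [-6.8, 0.5, 21.7]
finger_gap: 0.0002
grip_force: 10.9
```

Run:
```python
from h import *
for n in("top","scene"):
    c=read_camera(n);P,_,_=cloud(c);print(n)
    blobs(P,c,.1,.113,12);blobs(P,c,.113,.13,20)
    box=(P[...,0]>.56)&(P[...,0]<.66)&(P[...,1]>-.2)&(P[...,1]<-.1)&(P[...,2]>.06)&(P[...,2]<.095)
    print("panel z",np.median(P[box][:,2]))
    if n=="scene":cv2.imwrite("pics/s4.png",cv2.resize(c["image"][120:270,180:380],None,fx=4,fy=4))
s,c,P=wrist();print(s["tcp_pos"],s["wrist_force"])
blobs(P,c,.1,.113,60);blobs(P,c,.113,.13,60)
```

```text
top
0.113 [341. 214.] 178 z 0.1216 (539.1, 3.7) (42, 14) long axis deg 15.8
panel z nan
scene
0.1 [250. 162.] 63 z 0.1076 (612.9, -148.5) (13, 36) long axis deg 112.6
0.1 [278. 174.] 41 z 0.1053 (578.9, -61.6) (12, 24) long axis deg 163.7
0.1 [304. 183.] 61 z 0.1056 (542.0, 3.7) (39, 15) long axis deg 18.0
0.113 [280. 168.] 49 z 0.1254 (572.7, -60.8) (63, 10) long axis deg 22.8
0.113 [305. 177.] 105 z 0.1233 (540.9, 3.4) (43, 15) long axis deg 17.4
panel z 0.07835527224496319
[ 0.57434341 -0.06923538  0.07597954] [-7.85441821  1.31272948 21.5725415 ]
0.1 [316. 267.] 673 z 0.1054 (571.3, -62.3) (27, 6) long axis deg 25.1
0.1 [316. 301.] 114 z 0.1127 (576.6, -73.6) (3, 15) long axis deg 115.0
0.113 [314.  92.] 5622 z 0.1221 (539.9, 2.2) (42, 14) long axis deg 16.0
0.113 [316. 292.] 3516 z 0.1245 (574.4, -69.4) (72, 26) long axis deg 24.4
0.113 [401. 334.] 90 z 0.1289 (605.7, -61.9) (5, 10) long axis deg 151.2
0.113 [231. 335.] 80 z 0.1286 (548.7, -90.6) (7, 3) long axis deg 62.8
  return _methods._mean(a, axis=axis, dtype=dtype,
  ret = ret.dtype.type(ret / rcount)
```

View pics/s4.png

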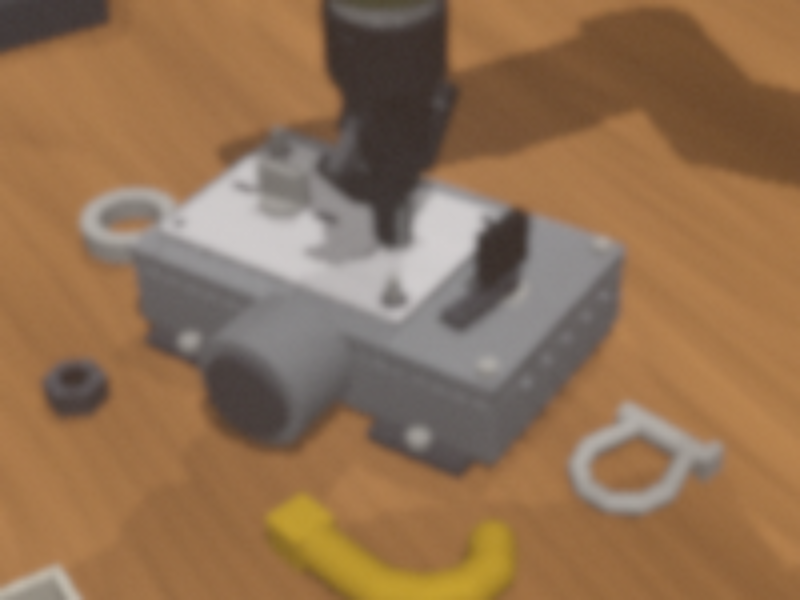

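The scene view shows the fingertips at (395,235) pressing the panel. The panel face measures 10 mm lower than before (78.4 against 88.3 mm in this view). The dog at (465,310) is clear of the panel edge, and the fastener at (283,180) is still lined up at about 113–115°.

```bash
python3 -c "
from workcell import env
print(env.hand_in())"
```

```text
the job is handed in; nothing more can be done
None
```

I handed the job in at about 15 s: knob turned to about 1.4 rad with the dog clear, fastener slot lined up with the ribs, panel held fully down with about 22 N, and no bystander touched.

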